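# Hold a leaded panel against the glazing batten with a push block

## Robot

A 7-joint arm with a two-finger parallel gripper is mounted at the origin on the work surface. World frame = base frame: x ahead of the robot, y to its left, z up, the work surface at z = 0. Lengths are in m, angles in rad, forces in N, time in s.
With the tool pointing down it reaches from about 0.4 to 0.9 m from the base axis. Payload 5.6 kg.
Tool frame: the origin (TCP) lies between the finger pads, 19 mm behind the fingertips; this is the grasp point; z points along the fingers, y is the line along which they close (so a half turn about z gives the same grasp; the last joint's range is limited). The gripper opens to 92 mm and grips with 3 to 60 N. Pads are 20 mm wide; open, the fingers measure 128 mm over their backs; the gripper's body (75 mm by 189 mm) begins 69 mm behind the grasp point.
Start: joints at [-1.368, 0.468, -0.012, 1.603, 0.006, 1.071, -0.056], TCP at [0.158, 0.63, 0.233] pointing down, gripper open.
Joint ranges: [-2.53, 2.53], [-0.31, 2.02], [-1.57, 1.55], [0.28, 2.44], [-1.29, 4.43], [0.15, 1.84], [-2.92, 2.92]. Speed limits (rad/s): [2.57, 2.57, 3.14, 3.14, 3.14, 3.14, 3.14].

## Interface

Orientations are given as a 3x3 rotation matrix whose columns are the frame's x, y, z axes.
In Python, from station import env, effector, solver, viewer, workorder, search_frame, tip_of gives the robot as it stands. Calls block until the motion is done:
- env.reach(position, orientation): joint-space move of the TCP to a pose.
- env.movel(position, frame=None, rate=0.15): straight line of the TCP; frame=None keeps the orientation; rate is the mean speed in m/s.
- env.goto_joints(angles): joint-space move.
- effector.release() and effector.grasp(squeeze=None): open the fingers fully, or close them until they stop; squeeze is the grip in N (None keeps the last).
- env.pause(seconds).
- solver.inverse_kinematics(position, orientation): joint angles nearest the present ones, or None.
- env.sense(): the state.
- viewer.read_camera(name): name is "scene" or "top" or "wrist"; returns (picture, depth): 384x512x3 uint8, red, green, blue; 384x512 float32, m along the optical axis (not along the pixel's ray), 0 where there is no reading.
- viewer.camera_info(name): a dict with "intrinsics" (3x3 intrinsics, pixels), "dist_coeffs" ([k1, k2, p1, p2, k3] as OpenCV has them; the pictures are not rectified), "eye" and "rotation" of the camera in the world; the wrist camera has in their place "T_tool_cam" (4x4, takes a point from camera to tool coordinates, whose origin is the TCP and whose axes are the flange's). Camera axes: x right, y up, looking along -z (the intrinsics and any distortion apply to the point x, -y, -z); pixel columns grow to the right and rows downward; lengths in m; the calibration is good to about 2 mm. A picture is of the moment at which its call begins: read the wrist's pose just before it. camera_info takes no time and is no camera call.
A pose or a line that the arm cannot do raises env.PlanningError and nothing moves.
- workorder.finish_job(): hands the job in; it is judged then, once.
Trained networks look in the newest picture that a camera, given by its name, has taken for a name from the list of things; names that differ only in an ending like _2 or _b are one class to them, and where a whole thing is asked for, a point or a joint stands for the part that bears it (a point fixed in the world has none). Each returns a list of dicts, best first, with "score" (0 to 1); they miss things now and then, are a little off and sometimes report something else, mostly with a low value. They report only what shows in the picture. A call takes as long as a camera call. They do not tell look-alikes from the thing itself.
- search_frame(camera, name): "at" ([x, y, z] in m, in world coordinates, good to about 4 mm: the middle of the surface that is visible of it).
- tip_of(camera, name): "at" ([x, y, z] in m, in world coordinates, good to about 4 mm: a listed point, or the origin of a listed thing).
The state is a dict: "t": time; "joint_positions": joint angles; "joint_velocities": joint speeds; "tau": joint torques, N m; "ee_pos": TCP position; "tcp_rot": TCP orientation; "wrist_force": force on the tool from outside, world axes, zero at the start; "moment": the same for the moment, N m; "gripper_width": finger opening in m; "grasp_force": force on a finger pad.
Only numpy, scipy, OpenCV 4.12 (cv2) and the standard library are available. Lean on these libraries where they do the work, as an engineer would, in place of code of your own. Each camera call takes 0.05 s, during which the arm holds its last target. There are 200 camera calls.

## Task

Be my third hand at the glazing board: lift the wooden push block up and off its rack hook, and with its foot slide the leaded glass panel straight up along the side batten until its far edge sits flush against the back batten. Keep the block upright in the gripper, its foot just clear of the board, and keep a gentle, steady push of about 10 N on the panel while I nail it; the program finishes while still holding the block and pressing. The glass can crack: never shove hard, do not touch the panel with the gripper, and leave everything else where it is.

Things in the scene. Friction and masses are not known exactly. Their poses are not given: they have to be found in the camera images.
- hook_mid (a point): Point on the rack's frame between the two hooks, at x = 0, 50 mm above the table: the hung block's underside is at this height. The turned-up ends rise 8 mm above the hook's top line: lift the block 10 to 16 mm, then draw it 60 mm or more towards the rack's -x before lifting higher.
- slot (a point): Centre of the slot through the block's handle along x, 24 mm wide (y) and 24 mm high (block z = 44 to 68 mm). The hook passes through it and carries the slot's top edge; it does not hinder fingers on the handle's sides.
- push_block: Pale-wood push block, an upside-down T, 110 to 170 g, hanging upright on either hook of the rack, axes parallel to the rack's. Foot 28 (x) x 90 (y) x 24 (z) mm; on it a handle 24 (x) x 46 (y) mm, up to z = 80 mm. Origin: centre of the foot's underside; z up. Front and back are alike. Grip the handle's sides (along y), tool centre at z about 55 mm, firmly (90 N).
- rack: Wooden tool rack fixed on the table left or right of the board. Base 120 (x) x 220 (y) x 16 mm; rail, top at 127 mm, near face at x = +35 mm. Two steel hooks, 6 mm thick, at y = -60 and +60 mm, run from the rail to -x, axis 115 mm high, with ends turned up at x = -26 mm. Origin: centre of the base's underside, z up, -x towards the hooks' ends.
- tape: Roll of masking tape, 80 mm outside diameter, 24 mm wide, hanging on the rack's other hook. Origin: its centre. Not needed.
- board: Chipboard glazing board fixed on the table, 320 (x) x 280 (y) x 18 (z) mm. Origin: centre of its underside; x points to the back batten (the pushing direction), y to the side batten. Both battens are 18 mm high. Back batten's near face at x = +125 mm; side batten's inner face at y = +105 mm, from x = -100 to +125 mm.
- back_batten: The back batten, a wooden strip 30 (x) x 270 (y) x 18 (z) mm fixed to the board, axes as the board's. Origin: centre of its underside; its near face, the fence, is at its x = -15 mm.
- corner (a point): Point on the board's top where the two battens' inner faces meet.
- panel: Leaded glass panel, rigid, 140 (x) x 160 (y) x 8 (z) mm, 0.24 to 0.38 kg, flat on the board 20 to 50 mm short of the back batten, 1 to 3 mm from the side batten, axes as the board's. Origin: underside's centre, home at board x = +55 mm. Slides with 2 to 5 N of friction. Once home the push grows 1 to 2 N per mm of command, more on stiff arms: creep. Let the foot pass 1 to 5 mm above the board.
- nail_tin: Open steel tin 55 x 55 x 22 mm with horseshoe nails, on the board's right side (its -y side). Origin: centre of underside. Not needed.
- nail_a: Loose horseshoe nail, 50 mm long, 5 mm high, on the board's right side. Not needed.
- nail_b: Another loose horseshoe nail, as the first. Not needed.
- pliers: Lead pliers with red grips, 185 mm long, on the table on the robot's side of the board. Not needed.
- lead_knife: Lead knife with wooden handle, 200 mm long, on the table on the robot's side of the board. Not needed.
There are look-alikes about, which are no part of the job. Leave any green or turquoise look-alike of the push_block alone.

How it is judged:
On the way:
1. the block is lifted off its hook and carried in the gripper, clear of the rack (x of push_block in the frame of rack below -0.045 m and contact force between push_block and rack below 0.1 N and contact force between the fingers and push_block above 2 N and height (world z) of push_block above 0.03 m), for 0.2 s.
At the end, for the whole second after the job is handed in: Gripper still holds the block upright (10 deg), off the board, pressing the panel with 5 to 18 N; panel flat and still, bearing on the back batten with over 2 N, within 2 mm of it, square within 0.02 rad, and at most 7 mm from the side batten (contact force between push_block and panel between 5 and 18 N and contact force between panel and back_batten above 2 N and x of panel in the frame of board above 0.053 m and y of panel in the frame of board above 0.018 m and z of panel in the frame of board below 0.021 m and angle between the x axis of panel and the x axis of board, either way round below 0.02 rad and angle between panel's own z axis and vertical below 0.03 rad and linear speed of each of panel, push_block below 0.01 m/s and angle between push_block's own z axis and vertical below 0.17 rad and contact force between the fingers and push_block above 10 N and contact force between push_block and board below 3 N); the arm keeps its last pose, push and grip.
It fails at once if the panel is shoved or struck with more than 40 N (contact force between push_block and panel above 40 N).
It fails at once if the gripper or arm touches the panel (contact force between any of the fingers, the arm and panel above 0.5 N).
It fails at once if the panel is lifted or tipped (angle between panel's own z axis and vertical above 0.12 rad).
It fails at once if a bystander is moved (distance of any of tape, nail_tin, nail_a, nail_b, pliers, lead_knife from where it was at the start of the episode above 0.03 m).
It also fails if it takes over 64 s, if anything falls off the work surface, if the arm or the gripper's body presses on something with over 40 N, if the wrist force passes 120 N, or if a joint passes its speed limit or range.

## Working session

There is one attempt and no reset: what is moved stays moved. The work goes in short steps, each a Python script; the robot and the scene stay as the last script left them, time stands still between calls to the robot, and variables do not carry over. Pictures are saved under pics/ and viewed, at most 10 in all, crops included, and the job is handed in when it is done.

```bash
ls; mkdir -p pics; python3 - <<'E'
from station import *
import cv2,numpy as np
ims=[]
for c in("scene","top"):
    p,d=viewer.read_camera(c); ims.append(p); np.savez(f"pics/{c}.npz",p=p,d=d)
    for n in("push_block","slot","hook_mid","rack","tape","board","back_batten","corner","panel","nail_tin"):
        print(c,n,[(round(r["score"],2),np.round(r["at"],3).tolist()) for r in tip_of(c,n)][:4])
    i=viewer.camera_info(c);print(i)
    cv2.imwrite(f"pics/{c}.png",cv2.resize(p[:,:,::-1],(800,600)))
s=env.sense();print(s["t"],s["ee_pos"],s["tcp_rot"],s["wrist_force"])
E
```

```text
pics
scene push_block [(0.9, [0.198, -0.348, 0.002]), (0.8, [0.523, -0.415, 0.053]), (0.71, [0.357, -0.399, 0.0])]
scene slot [(0.86, [0.527, -0.408, 0.105]), (0.81, [0.355, -0.402, 0.06]), (0.59, [0.302, -0.202, 0.004]), (0.56, [0.202, -0.353, 0.059])]
scene hook_mid [(0.95, [0.531, -0.354, 0.048]), (0.51, [0.627, -0.107, 0.019])]
scene rack [(0.55, [0.525, -0.351, -0.0])]
scene tape [(0.94, [0.528, -0.29, 0.084])]
scene board []
scene back_batten [(0.89, [0.724, -0.016, 0.018]), (0.44, [0.532, -0.29, 0.085])]
scene corner [(0.79, [0.716, 0.096, 0.018]), (0.29, [0.725, -0.015, 0.019])]
scene panel [(0.88, [0.601, 0.018, 0.022])]
scene nail_tin [(0.68, [0.626, -0.11, 0.018])]
{'intrinsics': array([[479.63986895,   0.        , 252.72578251],
       [  0.        , 479.63986895, 187.07832459],
       [  0.        ,   0.        ,   1.        ]]), 'dist_coeffs': array([-0.00641333,  0.        ,  0.        ,  0.        ,  0.        ]), 'eye': array([1.20857328, 0.05222673, 1.12210057]), 'rotation': array([[-0.03375201, -0.81372685,  0.58026668],
       [ 0.99942558, -0.02570747,  0.0220825
[... 736 characters left out ...]
])]
{'intrinsics': array([[491.27261342,   0.        , 254.06965225],
       [  0.        , 491.27261342, 191.16561613],
       [  0.        ,   0.        ,   1.        ]]), 'dist_coeffs': array([-0.21700048,  0.        ,  0.        ,  0.        ,  0.        ]), 'eye': array([0.33575634, 0.00766712, 1.70412955]), 'rotation': array([[ 0.01466765,  0.99708284, -0.07490438],
       [-0.99988606,  0.01435914, -0.00465573],
       [-0.00356659,  0.07496413,  0.99717985]])}
1.1 [0.15818102 0.63047624 0.23330015] [[-9.69935350e-01  2.43362723e-01  3.28858022e-05]
 [ 2.43362724e-01  9.69935350e-01  4.48311530e-05]
 [-2.09868707e-05  5.14864985e-05 -9.99999998e-01]] [0.25114359 0.53496925 0.05177536]
```

View pics/scene.png

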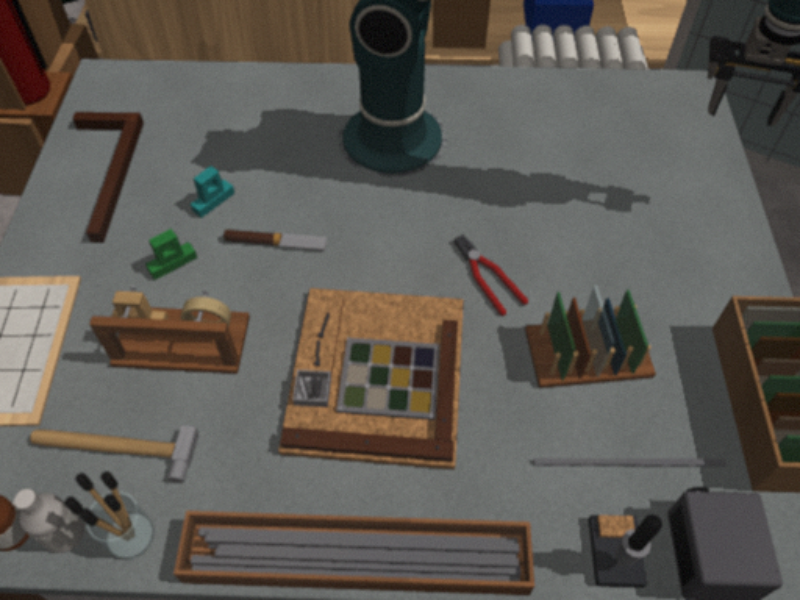

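View pics/top.png

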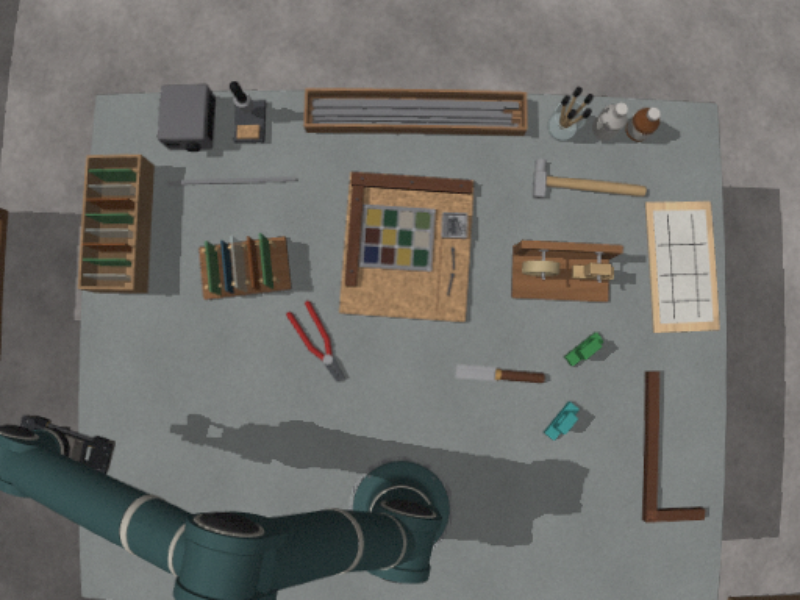

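The scene view shows three push-block shapes: pale wood on the rack hook at about (130,305), green at (168,252) and turquoise at (210,190). I choose the pale one on the rack, with the tape beside it at (207,308). The panel is at (388,378), its back batten is towards +x (bottom of the scene view), and the side batten is towards +y. Next I measure yaw and edges by depth and make the close crop.

```bash
cat > h.py <<'E'
from station import *
import cv2,numpy as np
def cloud(c,z=None):
    f=np.load(f"pics/{c}.npz") ; p,d=f["p"],f["d"]; i=viewer.camera_info(c)
    v,u=np.mgrid[:384,:512]; uv=np.stack([u,v],-1).reshape(-1,1,2).astype(float)
    n=cv2.undistortPoints(uv,i["intrinsics"],i["dist_coeffs"]).reshape(384,512,2)
    P=np.stack([n[...,0],-n[...,1],-np.ones((384,512))],-1)@i["rotation"].T
    W=P*d[...,None]+i["eye"]; W[d==0]=np.nan
    return W,p
def rect(W,lo,hi,box):
    m=(W[...,2]>lo)&(W[...,2]<hi)&(W[...,0]>box[0])&(W[...,0]<box[1])&(W[...,1]>box[2])&(W[...,1]<box[3])
    m=cv2.morphologyEx(m.astype(np.uint8),cv2.MORPH_OPEN,np.ones((2,2)))>0
    q=W[m]; r=cv2.minAreaRect((q[:,:2]*1000).astype(np.float32)); return len(q),np.median(q[:,2]).round(4),r
E
python3 - <<'E'
from h import *
for c in("scene","top"):
    W,p=cloud(c)
    for n,a in dict(battens=(.031,.042,(.4,.8,-.2,.2)),back=(.031,.042,(.7,.8,-.2,.2)),boardall=(.012,.05,(.4,.85,-.2,.2)),panel=(.0225,.0305,(.5,.7,-.072,.093)),rail=(.12,.133,(.53,.65,-.5,-.22)),rackbase=(.011,.021,(.4,.65,-.5,-.22)),handle=(.123,.14,(.48,.545,-.46,-.36)),tape=(.1,.14,(.48,.545,-.34,-.24))).items():
        try: print(c,n,rect(W,*a))
        except Exception as e: print(c,n,e)
p=np.load("pics/scene.npz")["p"]
a=cv2.resize(p[175:245,50:165,::-1],(460,280)); t=np.load("pics/top.npz")["p"]
b=cv2.resize(t[105:210,210:310,::-1],(560,588),interpolation=2)[:, :]
o=np.zeros((590,800,3),np.uint8); o[:504,:480]=cv2.resize(t[105:210,210:310,::-1],(480,504)); o[:195,480:]=cv2.resize(a,(320,195))
cv2.imwrite("pics/crop.png",o)
E
```

```text
scene battens (2190, np.float64(nan), ((nan, nan), (nan, 0.0), nan))
scene back (1341, np.float64(nan), ((733.5491943359375, -8.992568969726562), (45.94777297973633, 270.2104187011719), 5.702012538909912))
scene boardall (12283, np.float64(nan), ((nan, nan), (nan, 0.0), nan))
scene panel (2036, np.float64(nan), ((601.5452270507812, 19.87042236328125), (158.53016662597656, 136.2328338623047), 85.77835845947266))
scene rail (737, np.float64(nan), ((528.3244018554688, -346.98663330078125), (216.8508758544922, 108.72722625732422), 88.3782730102539))
scene rackbase (1673, np.float64(nan), ((571.3884887695312, -324.47540283203125), (112.7213134765625, 248.4056396484375), 28.064838409423828))
scene handle (163, np.float64(0.1286), ((484.2156066894531, -412.34136962890625), (114.2412338256836, 46.975765228271484), 4.199417591094971))
scene tape (271, np.float64(nan), ((493.058837890625, -312.151123046875), (136.9107666015625, 64.92674255371094), 35.843387603759766))
top battens (854, np.float64(nan), ((663.9346923828125, 38.71070861816406), (179.13343811035156, 356.6863708496094), 40.8791465
[... 200 characters left out ...]
4375, -6.8184661865234375), (441.7369689941406, 400.1913146972656), 0.6941072940826416))
top panel (751, np.float64(nan), ((nan, nan), (0.0, 0.0), 0.0))
top rail (373, np.float64(nan), ((557.2255859375, -372.55963134765625), (50.872886657714844, 257.3021545410156), 2.8292343616485596))
top rackbase (833, np.float64(nan), ((517.4705810546875, -353.3912658691406), (224.65045166015625, 108.41739654541016), 88.2061767578125))
top handle (94, np.float64(0.1292), ((522.7987060546875, -419.7861022949219), (24.539657592773438, 61.293235778808594), 3.3379485607147217))
top tape (175, np.float64(nan), ((520.513916015625, -302.0988464355469), (32.80345153808594, 97.27710723876953), 10.840014457702637))
```

View pics/crop.png

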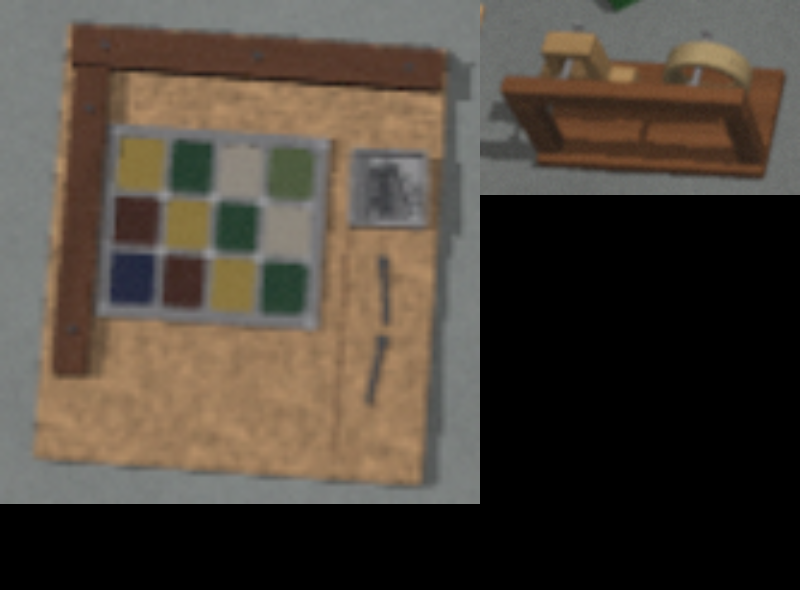

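The crop confirms a pale-wood inverted T hanging on the rack's left (−y) hook, with the tape on the other hook. The panel corners are at crop (110,126), (330,140), (316,328) and (98,315). Now I intersect these with their known planes, then look at the rack from the wrist camera.

```bash
cat >> h.py <<'E'
def onplane(c,uv,z,R=None,eye=None):
    i=viewer.camera_info(c); R=i["rotation"] if R is None else R; eye=i["eye"] if eye is None else eye
    n=cv2.undistortPoints(np.array(uv,float).reshape(-1,1,2),i["intrinsics"],i["dist_coeffs"])[:,0]
    d=np.c_[n[:,0],-n[:,1],-np.ones(len(n))]@R.T
    return eye+d*((z-eye[2])/d[:,2])[:,None]
def wristpose():
    s=env.sense(); T=viewer.camera_info("wrist")["T_tool_cam"]
    return s["tcp_rot"]@T[:3,:3], s["ee_pos"]+s["tcp_rot"]@T[:3,3]
def down(yaw):  # tool y axis along world direction rotated yaw from +y, z down
    c,s=np.cos(yaw),np.sin(yaw); return np.array([[-c,-s,0],[-s,c,0],[0,0,-1.]])
E
python3 - <<'E'
from h import *
f=lambda l:np.array(l)/4.8+[210,105]-.5
ang=lambda a,b:np.degrees(np.arctan2(*(b-a)[[1,0]]))
P=onplane("top",f([(110,126),(330,140),(316,328),(98,315)]),.026);print(P[:,:2].round(4),P.mean(0))
print("panel yaw",ang(P[3],P[0]),ang(P[2],P[1]),ang(P[1],P[0])-90,ang(P[2],P[3])-90, [np.linalg.norm(P[k]-P[k-1]).round(4) for k in range(4)])
B=onplane("top",f([(75,62),(442,90),(72,23),(446,48)]),.036);print(B[:,:2].round(4),ang(B[1],B[0])-90,ang(B[3],B[2])-90)
S=onplane("top",f([(35,458),(425,486)]),.018);print(S[:,:2].round(4),ang(S[1],S[0])-90)
for c in("scene","top"):
    W,_=cloud(c)
    for n,lo,hi,b in(("rail",.122,.132,(.54,.6,-.47,-.23)),("handle",.124,.137,(.5,.55,-.45,-.37)),("tape",.11,.14,(.5,.55,-.34,-.24))):
        q=W[(W[...,2]>lo)&(W[...,2]<hi)&(W[...,0]>b[0])&(W[...,0]<b[1])&(W[...,1]>b[2])&(W[...,1]<b[3])]
        v,_=np.linalg.eigh(np.cov(q[:,:2].T)),0
        print(c,n,len(q),q.min(0).round(3),q.max(0).round(3),np.median(q,0).round(4),"dir",v[0][1][:,1].round(3))
R=down(0)
try: env.reach([.45,-.41,.30],R)
except env.PlanningError as e: print(e)
s=env.sense();print(s["t"],s["ee_pos"],s["joint_positions"])
Rc,eye=wristpose(); p,d=viewer.read_camera("wrist"); np.savez("pics/w1.npz",p=p,d=d,R=Rc,eye=eye)
for n in("push_block","slot","hook_mid","rack"): print(n,[(round(r["score"],2),np.round(r["at"],4).tolist()) for r in tip_of("wrist",n)][:3])
cv2.imwrite("pics/w1.png",cv2.resize(p[:,:,::-1],(800,600)))
E
```

```text
[[ 0.671   0.0937]
 [ 0.6629 -0.0654]
 [ 0.526  -0.0566]
 [ 0.5332  0.0997]] [0.59829959 0.01783486 0.026     ]
panel yaw -2.45772444277084 -3.659943878246969 -2.9000358708735234 -2.6209421679942437 [np.float64(0.1379), np.float64(0.1594), np.float64(0.1372), np.float64(0.1565)]
[[ 0.7158  0.1195]
 [ 0.6992 -0.1455]
 [ 0.7447  0.1223]
 [ 0.7303 -0.1484]] -3.599038984027075 -3.0561492437165896
[[ 0.4304  0.1434]
 [ 0.4143 -0.1364]] -3.2858882673461096Traceback (most recent call last):
  File "<stdin>", line 13, in <module>
IndexError: invalid index to scalar variable.
```

```bash
python3 - <<'E'
from h import *
for c in("scene","top"):
    W,_=cloud(c)
    for n,lo,hi,b in(("rail",.122,.132,(.54,.6,-.47,-.23)),("handle",.124,.137,(.5,.55,-.45,-.37)),("tape",.11,.14,(.5,.55,-.34,-.24))):
        q=W[(W[...,2]>lo)&(W[...,2]<hi)&(W[...,0]>b[0])&(W[...,0]<b[1])&(W[...,1]>b[2])&(W[...,1]<b[3])]
        w,v=np.linalg.eigh(np.cov(q[:,:2].T))
        print(c,n,len(q),q.min(0).round(3),q.max(0).round(3),np.median(q,0).round(4),"dir",v[:,1].round(3))
try: env.reach([.45,-.41,.30],down(0))
except env.PlanningError as e: print(e)
s=env.sense();print(s["t"],s["ee_pos"],s["joint_positions"])
Rc,eye=wristpose(); p,d=viewer.read_camera("wrist"); np.savez("pics/w1.npz",p=p,d=d,R=Rc,eye=eye)
for n in("push_block","slot","hook_mid","rack"): print(n,[(round(r["score"],2),np.round(r["at"],4).tolist()) for r in tip_of("wrist",n)][:3])
cv2.imwrite("pics/w1.png",cv2.resize(p[:,:,::-1],(800,600)))
E
```

```text
scene rail 598 [ 0.54  -0.459  0.122] [ 0.585 -0.24   0.132] [ 0.5731 -0.3475  0.1264] dir [0.02 1.  ]
scene handle 161 [ 0.505 -0.434  0.124] [ 0.54  -0.386  0.135] [ 0.5267 -0.4084  0.1292] dir [-0.045  0.999]
scene tape 239 [ 0.502 -0.321  0.11 ] [ 0.549 -0.257  0.129] [ 0.5308 -0.2873  0.1207] dir [0.029 1.   ]
top rail 317 [ 0.541 -0.459  0.122] [ 0.581 -0.24   0.132] [ 0.5703 -0.3498  0.1267] dir [0.019 1.   ]
top handle 95 [ 0.513 -0.431  0.124] [ 0.547 -0.385  0.136] [ 0.5233 -0.4073  0.1298] dir [0.047 0.999]
top tape 154 [ 0.501 -0.323  0.11 ] [ 0.548 -0.256  0.133] [ 0.5277 -0.2891  0.1216] dir [0.05  0.999]
4.8583 [ 0.45060834 -0.40925473  0.29992411] [ 0.86251917  0.35547664 -0.23364935  1.62243476  0.08715441  1.17407368
  2.18140655]
push_block [(0.8, [0.3609, -0.3992, 0.001]), (0.65, [0.5272, -0.4092, 0.048])]
slot [(0.91, [0.3593, -0.4054, 0.0528]), (0.72, [0.5231, -0.4096, 0.1058])]
hook_mid [(0.92, [0.5284, -0.3509, 0.0551])]
rack [(0.8, [0.5267, -0.3508, -0.0007])]
```

View pics/w1.png

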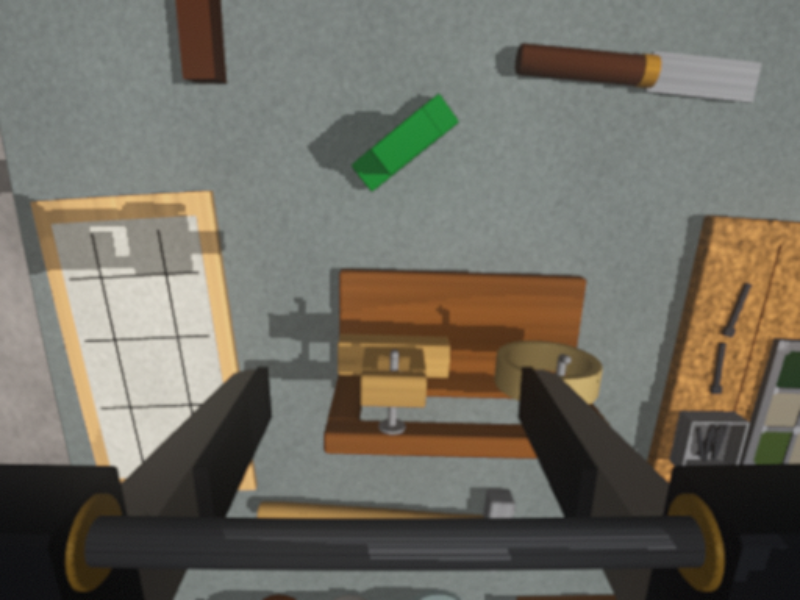

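The wrist view shows the pale block: handle top at pixels (361,375)–(427,407), the hook tip at (395,355) in front, and the rail below at row 430. The tape is at (548,372), clear of the handle, and the green look-alike is at (405,140). Refine the handle's position, then grasp.

```bash
python3 - <<'E'
from h import *
f=np.load("pics/w1.npz")
P=onplane("wrist",np.array([(361,375),(427,377),(426,407),(361,405)])*.64-.2,.130,f["R"],f["eye"]);print(P.round(4),P.mean(0))
Q=onplane("wrist",np.array([(337,415),(520,423),(326,450),(520,456)])*.64-.2,.127,f["R"],f["eye"]);print(Q.round(4))
E
```

```text
[[ 0.5117 -0.4317  0.13  ]
 [ 0.5131 -0.3863  0.13  ]
 [ 0.5361 -0.3865  0.13  ]
 [ 0.5346 -0.4321  0.13  ]] [ 0.52387712 -0.40913565  0.13      ]
[[ 0.5441 -0.4496  0.127 ]
 [ 0.5506 -0.3185  0.127 ]
 [ 0.5728 -0.4586  0.127 ]
 [ 0.578  -0.3163  0.127 ]]
```

```bash
python3 - <<'E'
from h import *
y=-.03; R=down(y); ax=np.array([np.cos(y),np.sin(y),0]); g=np.array([.5245,-.4092,.105])
env.reach(g+[0,0,.1],R); env.movel(g,R,rate=.1)
s=env.sense();print(s["t"],s["ee_pos"]-g,s["wrist_force"].round(2))
effector.grasp(60); env.pause(.2); s=env.sense();print(s["gripper_width"],s["grasp_force"],s["wrist_force"].round(2))
env.movel(g+[0,0,.013],R,rate=.03); s=env.sense();print(s["gripper_width"],s["wrist_force"].round(2))
env.movel(g+[0,0,.013]-.08*ax,R,rate=.08); s=env.sense();print(s["gripper_width"],s["wrist_force"].round(2),s["ee_pos"])
env.pause(.3)
env.movel(g+[0,0,.10]-.10*ax,R,rate=.1); env.pause(.2); s=env.sense();print(s["t"],s["gripper_width"],s["grasp_force"],s["wrist_force"].round(2),s["ee_pos"])
p,d=viewer.read_camera("wrist"); q,_=viewer.read_camera("scene")
o=np.hstack([p[:,:,::-1],q[:,:,::-1]]);cv2.imwrite("pics/g.png",cv2.resize(o,(800,300)))
E
```

```text
6.8083 [ 0.0005109  -0.0002813   0.00078429] [-0.16  0.41 -0.4 ]
0.04581765677509821 59.99993339180946 [-0.05  0.2   0.1 ]
0.045758805252375745 [ 1.08 -0.18 -2.49]
0.045842594811931425 [ 0.7  -0.43 -1.01] [ 0.44521157 -0.40667253  0.11808498]
11.0417 0.045958624708305994 59.999920427799225 [ 0.22 -0.15 -2.14] [ 0.42444958 -0.4058693   0.2042683 ]
```

View pics/g.png

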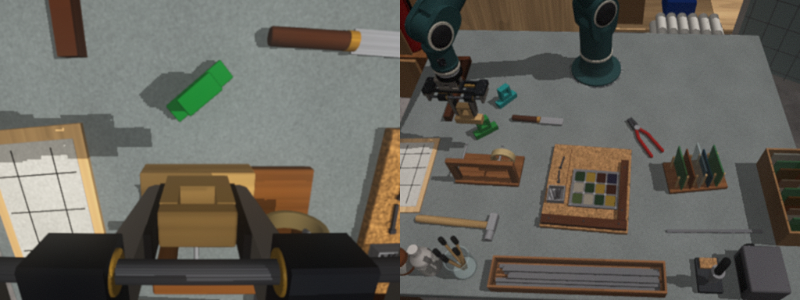

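The block is held upright (handle between the fingers in the wrist view, 46 mm opening), clear of the rack, and the tape still hangs. Next: carry it over, touch the board lightly for height, and rise 2.5 mm.

```bash
cat >> h.py <<'E'
BY=-.056; BR=down(BY); BO=np.array([.5837,-.0067,0]); BX=np.array([np.cos(BY),np.sin(BY),0]); BYv=np.array([-np.sin(BY),np.cos(BY),0])
def bp(x,y,z): return BO+BX*x+BYv*y+[0,0,z]
def inb(p): return np.array([(p-BO)@BX,(p-BO)@BYv,p[2]])
E
python3 - <<'E'
from h import *
env.reach(bp(-.105,.022,.2),BR); env.movel(bp(-.105,.022,.084),BR,rate=.1); env.pause(.3)
f0=np.mean([env.sense()["wrist_force"] for _ in range(5)],0); s=env.sense();print(s["t"],f0.round(2),inb(s["ee_pos"]).round(4),s["joint_positions"].round(2))
z=.084
while z>.070:
    z-=.0007; env.movel(bp(-.105,.022,z),BR,rate=.02); s=env.sense(); df=s["wrist_force"]-f0
    if df[2]>2: break
print("touch",z,s["ee_pos"][2],df.round(2),s["t"])
z+=.003; env.movel(bp(-.105,.022,z),BR,rate=.02); env.pause(.3); s=env.sense();print(z,s["ee_pos"][2],s["wrist_force"]-f0,s["t"])
W=wristpose(); p,d=viewer.read_camera("wrist"); q,_=viewer.read_camera("scene")
print([(round(r["score"],2),inb(np.array(r["at"])).round(4).tolist()) for r in tip_of("scene","push_block")],[inb(np.array(r["at"])).round(4).tolist() for r in tip_of("scene","panel")])
cv2.imwrite("pics/b.png",np.hstack([cv2.resize(p[:,:,::-1],(400,300)),cv2.resize(q[175:310,170:320,::-1],(400,360))[:300]]))
E
```

```text
14.3333 [-0.17  0.44 -1.73] [-0.1048  0.022   0.0843] [ 0.24  0.46 -0.43  2.1   0.31  0.65  1.12]
touch 0.0727999999999999 0.07299228175114406 [-0.08 -0.2   2.23] 18.3333
0.07579999999999991 0.07571646558446962 [ 0.31078851 -0.12404643 -0.10083822] 18.9333
[(0.62, [-0.3659, -0.3673, 0.0012]), (0.6, [-0.2033, -0.405, -0.0033])] [[0.0185, 0.0251, 0.018]]
```

View pics/b.png

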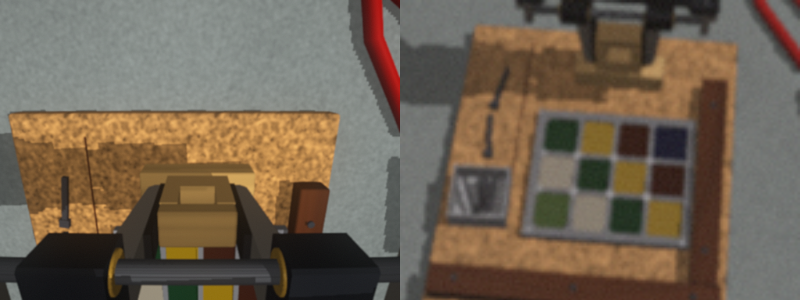

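The block stands upright just behind the panel (foot at (620,78), panel centre (610,180) in the right-hand view), centred on it and clear of the nails and side batten. Now push gently.

```bash
python3 - <<'E'
from h import *
y,z=.022,.0758
def F(n=4): 
    a=[]
    for _ in range(n): a.append(env.sense()["wrist_force"]); env.pause(.01)
    return np.mean(a,0)
f0=F(10); x=-.105; log=[]; home=False
print("t",env.sense()["t"])
while x<-.010:
    x+=.0015 if x<-.037 else .0006
    env.movel(bp(x,y,z),BR,rate=.02); s=env.sense(); df=F(3)-f0; f=-df@BX
    log.append((round(x*1e3,1),round(f,1),round(df@BYv,1),round(df[2],1)))
    if f>9 or s["t"]>48: break
print(log[::3],log[-8:]); env.pause(.5); df=F(8)-f0; s=env.sense()
print("final",x,-df@BX,df@BYv,df[2],inb(s["ee_pos"]).round(4),s["t"],s["moment"].round(2),s["gripper_width"])
E
```

```text
t 19.2167
[(-103.5, np.float64(0.6), np.float64(0.0), np.float64(0.1)), (-99.0, np.float64(0.5), np.float64(0.3), np.float64(0.3)), (-94.5, np.float64(0.4), np.float64(0.3), np.float64(0.2)), (-90.0, np.float64(0.4), np.float64(0.4), np.float64(-0.2)), (-85.5, np.float64(1.2), np.float64(0.4), np.float64(-0.1)), (-81.0, np.float64(0.8), np.float64(0.1), np.float64(0.4)), (-76.5, np.float64(0.4), np.float64(0.1), np.float64(-0.1)), (-72.0, np.float64(0.9), np.float64(0.3), np.float64(0.2)), (-67.5, np.float64(2.3), np.float64(0.8), np.float64(-1.0)), (-63.0, np.float64(2.0), np.float64(0.4), np.float64(-0.4)), (-58.5, np.float64(1.6), np.float64(0.4), np.float64(0.1)), (-54.0, np.float64(1.6), np.float64(0.4), np.float64(-0.6)), (-49.5, np.float64(2.1), np.float64(0.4), np.float64(-0.3)), (-45.0, np.float64(1.8), np.float64(0.7), np.float64(-0.7)), (-40.5, np.float64(1.9), np.float64(0.8), np.float64(-0.1)), (-36.0, np.float64(1.7), np.float64(0.9), np.float64(-0.1)), (-34.2, np.float64(3.5), np.float64(0.1), np.float64(2.2)), (-32.4, np.float64(2.0), np.float64(0.7), np.float64(0.0)), (-30.6, np.float64(3.6), np.float64(0.3), np.float64(1.2)), (-28.8, np.float64(7.3), np.float64(0.5), np.float64(4.7))] [(-31.8, np.float64(2.7), np.float64(0.5), np.float64(0.5)), (-31.2, np.float64(1.9), np.float64(0.5), np.float64(-0.1)), (-30.6, np.float64(3.6), np.float64(0.3), np.float64(1.2)), (-30.0, np.float64(3.5), np.float64(0.1), np.float64(2.1)), (-29.4, np.float64(6.0), np.float64(0.7), np.float64(4.1)), (-28.8, np.float64(7.3), np.float64(0.5), np.float64(4.7)), (-28.2, np.float64(8.0), np.float64(0.6), np.float64(5.4)), (-27.6, np.float64(9.0), np.float64(0.4), np.float64(6.1))]
final -0.027599999999999913 9.386596971971517 0.5622572071994835 6.0599836359107435 [-0.0299  0.022   0.0755] 36.2833 [ 0.15  2.23 -0.03] 0.04575463868201183
```

```bash
python3 - <<'E'
from h import *
def F(n=6): 
    a=[]
    for _ in range(n): a.append(env.sense()["wrist_force"]); env.pause(.01)
    return np.mean(a,0)
f0=np.array([-.1,.4,-1.85])
print(F()+0)
for z in (.0764,.0770,.0776):
    env.movel(bp(-.0276,.022,z),BR,rate=.02); env.pause(.2); f=F()-f0; s=env.sense()
    print(z,(-f@BX).round(2),f[2].round(2),inb(s["ee_pos"]).round(4),s["tcp_rot"][:,2].round(4),s["t"])
    if f[2]<2.5: break
q,_=viewer.read_camera("scene"); p,_=viewer.read_camera("wrist")
for n in("panel","corner","back_batten"): print(n,[inb(np.array(r["at"])).round(4).tolist() for r in tip_of("scene",n)])
cv2.imwrite("pics/c.png",np.hstack([cv2.resize(p[:,:,::-1],(300,225)),np.zeros((225,1,3),np.uint8)]) if 0 else cv2.resize(q[175:310,170:320,::-1],(660,594),interpolation=2))
E
```

```text
[-8.50690968  0.35249956  4.36269216]
0.0764 7.05 1.19 [-0.0298  0.0222  0.0755] [-0.0048 -0.     -1.    ] 36.8333
panel [[0.0549, 0.0254, 0.0182]]
corner [[0.1256, 0.1108, 0.0173]]
back_batten []
```

View pics/c.png

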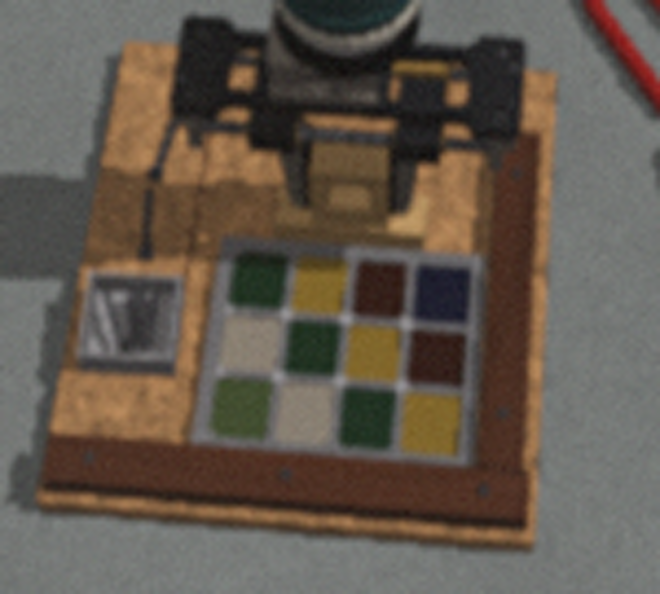

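The panel's far edge lies along the back batten (row ~450) and is square beside the side batten. TCP height did not change, so the foot is still clear and the vertical force was friction at the panel. Trim the push to about 10 N and hand in.

```bash
python3 - <<'E'
from h import *
def F(n=8): 
    a=[]
    for _ in range(n): a.append(env.sense()["wrist_force"]); env.pause(.01)
    return np.mean(a,0)
f0=np.array([-.1,.4,-1.85]); x,z=-.0276,.0764
for _ in range(8):
    x+=.0006; z+=.0003; env.movel(bp(x,.022,z),BR,rate=.02); env.pause(.15); f=F()-f0; p=-f@BX
    print(round(x,4),p.round(2),f[2].round(2),inb(env.sense()["ee_pos"]).round(4))
    if p>9.7: break
env.pause(1.0); f=F()-f0; s=env.sense(); print((-f@BX).round(2),f.round(2),s["grasp_force"],s["gripper_width"],s["t"])
if 8<-f@BX<13 and abs(f[2])<5: print(workorder.finish_job())
E
```

```text
-0.027 6.9 0.34 [-0.0298  0.0222  0.0755]
-0.0264 7.76 -0.08 [-0.0297  0.0221  0.0755]
-0.0258 8.29 -1.03 [-0.0296  0.0222  0.0756]
-0.0252 9.11 -0.75 [-0.0295  0.0221  0.0757]
-0.0246 10.15 -0.69 [-0.0294  0.0221  0.0758]
9.85 [-9.8   1.17 -0.73] 60.001091212034225 0.04585915029270229 40.4833
the job is handed in; nothing more can be done
None
```

The job is handed in at about 40 s: the panel sits against the back batten, and the gripper still holds the block upright, foot just clear of the board, pressing at about 10 N. It gripped at 60 N rather than the 90 N you asked for, because that is the gripper's maximum.

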